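Turn over the leaf of the colour sample board

TASK

An open tester candle stands where the leaf of the wax-colour sample board has to come down. Gently push the candle along the table, upright and without gripping or lifting it, until it is wholly clear of that place; then, with a fingertip, gently turn the half-raised leaf right over its spine until it lies flat on the other side. Grasp nothing, and leave the other goods where they are.

Things in the scene. Friction and masses are not known exactly. Their poses are not given: they have to be found in the camera images.
- sample_board: Fixed sample board, left or right of the dark wood plinth. Origin on the table top under the middle of the spine; x along the spine (away from the robot), y (roughly to the robot's left) toward its light wood base, z up. Base 110 mm along x, 92 mm in y, 6 mm thick. Spine: brass rod at y 0, z 12 mm, between wooden blocks 18 mm wide and tall at x = -55 and +55 mm. On the -y side is bare table.
- leaf (a joint): Leaf angle about the spine rod: 0 = flat over the base (+y side), pi/2 = upright, pi = flat on the -y side (its stop). Starts half raised, 0.75 to 1.05 rad. Stiff hinge: the leaf stays where it is left and must be pushed all the way down; 1 to 2 N at the free edge moves it. White plate 5 mm thick with colour discs, 96 mm along the spine, free edge 95 mm from the spine.
- leaf_tab (a point): Middle of the tip of the leaf's brass tab, which juts out of the free edge (34 mm wide, 5 mm thick); 105 mm from the spine rod, at mid thickness; moves with the leaf. Two black rubber feet (10 mm wide, 9 mm tall) on the leaf's upper face near its outer corners end up underneath.
- landing (a point): Centre, on the table top, of the place where the turned leaf will lie: 96 mm along the board's x and 105 mm along its y, reaching from the spine to -y. The turned leaf's top face is 14.5 mm above the table.
- candle: Open tester candle beside the spine: clear glass, wax and a wick, 67 mm wide, 74 mm tall, about 0.26 kg, loose. Origin at the centre of its underside, z up. Starts on the bare table on the board's -y side, 82 to 100 mm from the spine, within 30 mm of its middle along x. Pushed low down (25 mm up) it slides without tipping.
- tin: gold flat hinged tin, 61 x 88 x 22 mm, origin at the centre of its underside; a bystander
- cards_left: clear flat card tray, 65 x 92 x 19 mm, at the back left, origin at the centre of its underside; a bystander
- cards_far: clear flat card tray, 65 x 92 x 19 mm, at the far left, origin at the centre of its underside; a bystander
- jar_a: lidded candle jar in green glass with a brass lid, 69 mm wide, 82 mm tall, origin at the centre of its underside; a bystander
- jar_b: lidded candle jar in green glass with a brass lid, 69 mm wide, 82 mm tall, origin at the centre of its underside; a bystander
Mind the look-alikes: they are no part of the job. Leave any red look-alike of the sample_board alone. Leave any blue look-alike of the candle alone.

How it is judged:
By the outcome, as a careful person would: the job done as asked, in the order asked, and still so for the second after the job is handed in, with the robot touching nothing.
It also fails if it takes over 48 s, if anything falls off the work surface, if the arm or the gripper's body presses on something with over 40 N, if the wrist force passes 120 N, or if a joint passes its speed limit or range.

ROBOT

A 7-joint arm with a two-finger parallel gripper is mounted at the origin on a cart in front of the work surface, level with it; the furniture and walls round the work are solid. World frame = base frame: x ahead of the robot, y to its left, z up, the work surface at z = 0. Lengths are in m, angles in rad, forces in N, time in s.
With the tool pointing down it reaches from about 0.35 to 0.9 m from the base axis. Payload 19.9 kg.
Tool frame: the origin (TCP) lies midway between the tips of the shut fingers; the grasp point (between the pads) lies 19 mm behind it (bot.grip_point_offset is the distance from the TCP to the grasp point, in m); z points along the fingers, y is the direction in which the jaws open and shut (so a half turn about z gives the same grasp; the last joint's range is limited). The gripper opens to 85 mm and grips with 20 to 120 N. Pads are 22 mm wide; open, the fingers measure 114 mm over their backs; the gripper's body (76 mm by 85 mm) begins 54 mm behind the grasp point. The pads swing forward as they close: fully open they stand 13 mm farther back than shut.
Start: joints at [-1.383, 0.417, -0.01, 1.614, 0.005, 1.111, -0.053], TCP at [0.142, 0.609, 0.231] pointing down, gripper open.
Joint ranges: [-2.81, 2.81], [-0.39, 2.02], [-1.27, 1.25], [0.06, 2.57], [-1.19, 4.33], [0.19, 2], [-2.82, 2.82]. Speed limits (rad/s): [1.89, 1.89, 2.39, 2.39, 3.01, 3.01, 3.01].

INTERFACE

Orientations are given as a unit quaternion [w, x, y, z].
In Python, from rig import monitor, vision, bot gives the robot as it stands. The module is installed in compiled form; this text tells all that it offers.
- The arm moves only by the shell command python3 -m crank 'ROWS' [FORCE]. ROWS is JSON, a list of rows, each a list of 5 numbers: the shift along the world's x, y, z in m, then the turn about the world's z in rad, then the opening, from 0 (shut) to 1 (fully open). A call has 1 to 10 rows; each row shifts and turns the pose as measured when the row begins; what a row does not reach is not made up. A row lasts 1/10 s, in which the tool goes at most 50 mm and 8.59 degrees, less where a joint would pass 70% of its speed; a pose out of reach is approached as far as the arm can. A call with a gripper value outside its range is refused whole. The fingers move at their own pace and stop on an object; FORCE is the grip in N (left out, the last holds). Time passes only in rows, so rows that do not move let the fingers close. It gives the time, the measured TCP pose, the force and the opening at its end, in the units of the state.
- monitor.state(): the state, without advancing time (a new reading comes with each control period).
- vision.read_camera(name): name is "scene" or "top"; returns a dict with "img" (480x640x3 uint8, red, green, blue), "fx", "fy", "cx", "cy" (pixels), "k1" (the pictures are not rectified: a ray, as slopes to the right and down, at radius r is drawn at 1 + k1 r^2 times it, then the intrinsics apply), "world_to_cam" (4x4, takes a point from world to camera coordinates). Camera axes: x right, y down, z forward; pixel columns grow to the right and rows downward; lengths in m; the calibration is good to about 2 mm. A picture is of the moment at which its call begins. There is no depth.
- bot.close_job(): hands the job in, once; it reports no verdict.
The state is a dict: "time_s": time; "q": joint angles; "qvel": joint speeds; "tau": joint torques, N m; "tool_pos": TCP position; "ee_rot": TCP orientation; "force": force on the tool from outside, world axes, zero at the start; "torque": the same for the moment, N m; "opening": opening from 0.0 (shut) to 1.0 (fully open).
Only numpy, scipy, OpenCV 4.12 (cv2) and the standard library are available. Lean on these libraries where they do the work, as an engineer would, in place of code of your own. Each camera call takes 0.05 s, during which the arm holds its last target. There are 200 camera calls.

## Working session

There is one attempt and no reset: what is moved stays moved. The work goes in short steps, Python scripts to look and compute and a shell command to move; the robot and the scene stay as the last step left them, time stands still between calls to the robot, and variables do not carry over. Pictures are saved under pics/ and viewed, about 8 in all and at most 12, crops included, and the job is handed in when it is done.

```bash
mkdir -p pics; cat > h.py <<'E'
import numpy as np, cv2
from rig import monitor, vision, bot
def cam(n): return vision.read_camera(n)
def ray(c,u,v):
    d=np.array([(u-c["cx"])/c["fx"],(v-c["cy"])/c["fy"]]); s=d.copy()
    for _ in range(20): s=d/(1+c["k1"]*(s@s))
    W=np.array(c["world_to_cam"]); R=W[:3,:3]; o=-R.T@W[:3,3]
    return o,R.T@np.array([s[0],s[1],1])
def onz(c,u,v,z=0):
    o,d=ray(c,u,v); return o+d*(z-o[2])/d[2]
def proj(c,p):
    W=np.array(c["world_to_cam"]); q=W[:3,:3]@np.array(p)+W[:3,3]; s=q[:2]/q[2]; s=s*(1+c["k1"]*(s@s))
    return [s[0]*c["fx"]+c["cx"],s[1]*c["fy"]+c["cy"]]
def save(c,f): cv2.imwrite("pics/"+f,c["img"][:,:,::-1])
E
python3 - <<'E'
from h import *
for n in("scene","top"):
    c=cam(n);save(c,n+"0.png");print(n,c["fx"],c["k1"],np.round(ray(c,320,240),3))
print(monitor.state())
E
```

```text
scene 519.3699918715596 -0.037802715637746835 [[-0.256 -0.556  1.099]
 [ 0.545  0.391 -0.742]]
top 577.2349957180052 -0.023332810731764637 [[ 0.458 -0.015  1.668]
 [ 0.047  0.017 -0.999]]
{'time_s': 0.1, 'q': array([-1.38251947,  0.41794183, -0.01030756,  1.61410799,  0.00469137,
        1.11070153, -0.05297542]), 'qvel': array([-0.00021732, -0.00089275, -0.00073916, -0.00145268, -0.00197365,
       -0.00064556,  0.00070764]), 'tau': array([ 2.80401619e-03, -8.65812063e+01,  6.80256709e-01, -4.35634518e+01,
        1.91600824e-02,  4.81854222e-03,  2.48986623e-05]), 'tool_pos': array([0.14228267, 0.60826729, 0.23070813]), 'ee_rot': array([-2.63255267e-05,  1.14619500e-01,  9.93409305e-01, -5.66780050e-04]), 'force': array([-1.05910856,  0.35921323,  0.08370224]), 'torque': array([ 0.04558585,  0.00301105, -0.08827587]), 'opening': 0.9991651573776811}
```

View pics/scene0.png

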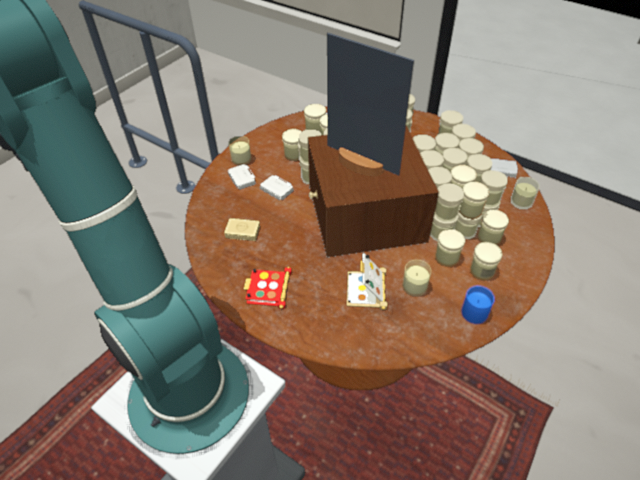

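View pics/top0.png

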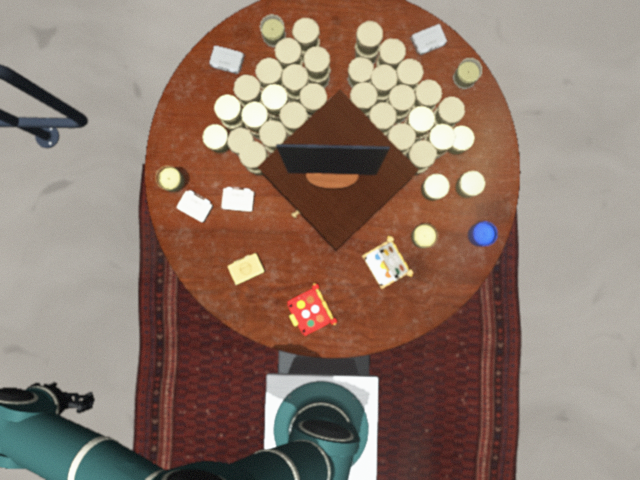

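```bash
python3 - <<'E'
from h import *
c=cam("top");s=cam("scene")
a=cv2.resize(c["img"][165:305,350:510],None,fx=5,fy=5,interpolation=cv2.INTER_CUBIC)[:600]
a=cv2.resize(c["img"][170:290,350:510],None,fx=5,fy=5,interpolation=cv2.INTER_CUBIC)
b=cv2.resize(s["img"][220:340,335:495],None,fx=5,fy=5,interpolation=cv2.INTER_CUBIC)
cv2.imwrite("pics/t1.png",a[:,:,::-1]);cv2.imwrite("pics/s1.png",b[:,:,::-1])
E
```

```text
(no output)
```

View pics/t1.png

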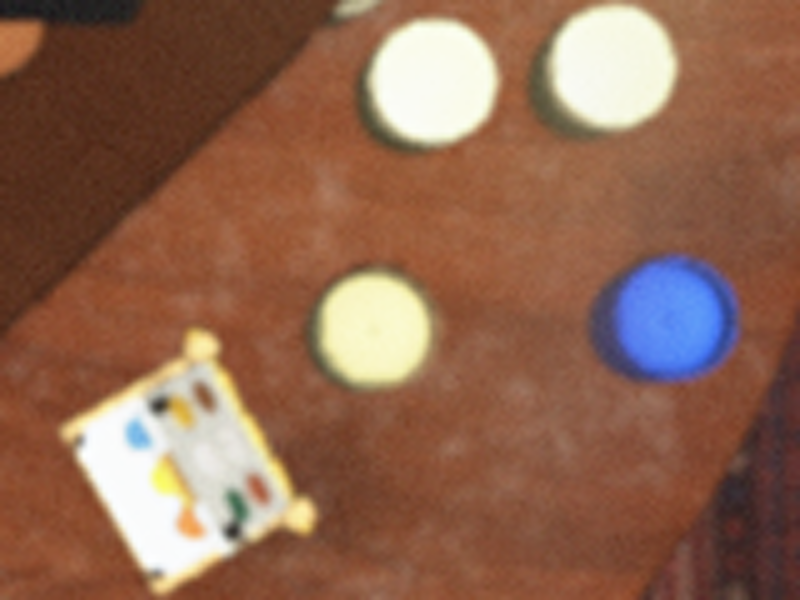

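View pics/s1.png

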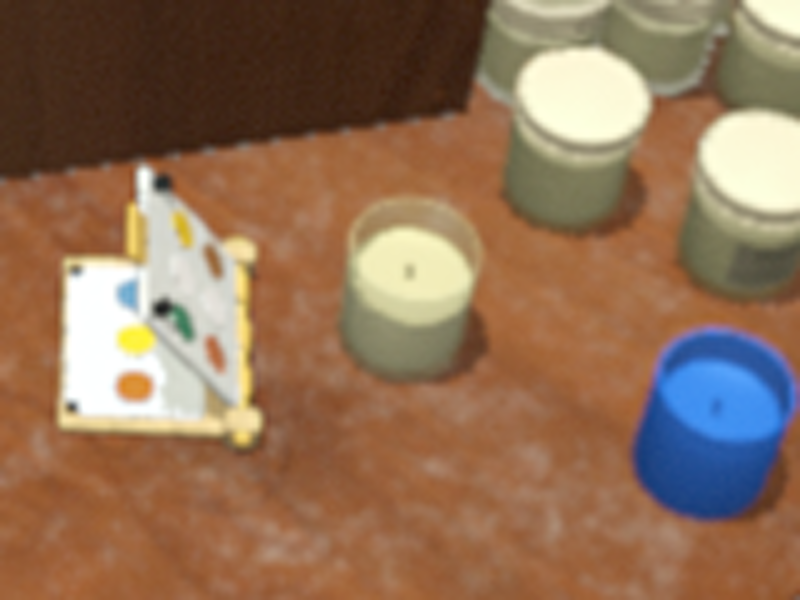

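```bash
cat > m.py <<'E'
from h import *
c=cam("top");s=cam("scene")
T=lambda x,y,z:onz(c,350+(x+.5)/5-.5,170+(y+.5)/5-.5,z)
S=lambda x,y,z:onz(s,335+(x+.5)/5-.5,220+(y+.5)/5-.5,z)
b1=T(203,343,.018);b0=T(300,515,.018)
print("blocks",b1,b0,np.linalg.norm(b1-b0),"scene",S(240,248,.018),S(243,418,.018))
x=(b1-b0)[:2];x/=np.linalg.norm(x);y=np.array([-x[1],x[0]]);o=(b1+b0)[:2]/2
print("o",o,"x",x,"y",y,"yaw",np.arctan2(x[1],x[0]))
L=lambda p:np.round([(p[:2]-o)@x,(p[:2]-o)@y],4)
for n,p in [("base",T(65,433,.006)),("base",T(165,590,.006)),("candle top",T(373,327,.074)),("waxS",S(415,278,.05)),("candlebotS",S(403,342,0)),("blue",T(672,318,.074)),("j1",T(432,82,.082)),("j2",T(612,67,.082)),("edge",T(800,300,0)),("edge2",T(640,600,0)),("plinth",T(0,335,.0)),("plinth",T(300,60,0.))]: print(n,np.round(p[:2],4),L(p))
W=lambda a,b:o+x*a+y*b
for a in(-.048,.048):
  for b in (0,-.105): print("landing",W(a,b))
# leaf angle: foot pts / tab by two-view
def tri(t,q):
    o1,d1=ray(c,350+(t[0]+.5)/5-.5,170+(t[1]+.5)/5-.5);o2,d2=ray(s,335+(q[0]+.5)/5-.5,220+(q[1]+.5)/5-.5)
    r=np.linalg.lstsq(np.c_[d1,-d2],o2-o1,rcond=None)[0];p=o1+r[0]*d1;q=o2+r[1]*d2
    return (p+q)/2,np.linalg.norm(p-q)
for n,t,q in[("footfar",(160,405),(162,182)),("footnear",(232,530),(162,307))]:
    p,e=tri(t,q);print(n,p,e,L(p),"ang",np.arctan2(p[2]-.012,L(p)[1]))
E
python3 m.py
```

```text
blocks [ 0.54505407 -0.18723798  0.018     ] [ 0.44810583 -0.24438024  0.018     ] 0.11253532443784012 scene [ 0.5456252  -0.18490864  0.018     ] [ 0.45095841 -0.24176241  0.018     ]
o [ 0.49657995 -0.21580911] x [0.86149166 0.50777171] y [-0.50777171  0.86149166] yaw 0.5325962678632847
base [ 0.492 -0.11 ] [0.0497 0.0935]
base [ 0.4032 -0.1693] [-0.0568  0.0875]
candle top [ 0.5532 -0.2753] [ 0.0186 -0.08  ]
waxS [ 0.5551 -0.2802] [ 0.0178 -0.0852]
candlebotS [ 0.5521 -0.2818] [ 0.0143 -0.085 ]
blue [ 0.5621 -0.4408] [-0.0578 -0.2271]
j1 [ 0.6891 -0.3046] [ 0.1208 -0.1743]
j2 [ 0.6999 -0.4042] [ 0.0795 -0.2655]
edge [ 0.5791 -0.5349] [-0.0909 -0.3168]
edge2 [ 0.4036 -0.4438] [-0.1958 -0.1492]
plinth [ 0.5479 -0.0716] [0.1174 0.0982]
plinth [ 0.7121 -0.2426] [ 0.1721 -0.1325]
landing [ 0.45522835 -0.24018215]
landing [ 0.50854438 -0.33063878]
landing [ 0.53793155 -0.19143607]
landing [ 0.59124758 -0.28189269]
footfar [ 0.50638544 -0.15615607  0.09168915] 0.0012183750556647522 [0.0387 0.0464] ang 1.0435212298545637
footnear [ 0.43923748 -0.19701487  0.08975439] 0.0009672332623323647 [-0.0399  0.0453] ang 1.0432664199159776
```

```bash
python3 -m crank '[[0.024,-0.04,0,-0.08,0.3],[0.024,-0.04,0,-0.08,0.3],[0.024,-0.04,0,-0.08,0.3],[0.024,-0.04,0,-0.08,0.3],[0.024,-0.04,0,-0.08,0.3],[0.024,-0.04,0,-0.08,0.3],[0.024,-0.04,0,-0.08,0.3],[0.024,-0.04,0,-0.08,0.3],[0.024,-0.04,0,-0.08,0.3],[0.024,-0.04,0,-0.08,0.3]]' 20
```

```text
time_s: 1.3
tool_pos: [0.3838, 0.1962, 0.2306]
ee_rot: [-0.001, 0.502, 0.865, 0.002]
force: [1.5, 1.5, 0.2]
opening: 0.302
```

```bash
python3 -m crank '[[0.003,-0.04,0,0.01,0.3],[0.003,-0.04,0,0,0.3],[0.003,-0.04,0,0,0.3],[0.003,-0.04,0,0,0.3],[0.003,-0.04,0,0,0.3],[0.003,-0.04,0,0,0.3],[0.003,-0.04,0,0,0.3],[0.003,-0.04,0,0,0.3],[0.003,-0.04,0,0,0.3],[0.003,-0.04,0,0,0.3]]'
python3 -m crank '[[0.03,-0.006,0,0,0.3],[0.03,-0.006,0,0,0.3],[0.03,-0.006,0,0,0.3],[0.01,-0.004,-0.02,0,0.3],[0,0,-0.02,0,0.3],[0,0,0,0,0.3]]'
```

```text
time_s: 2.3
tool_pos: [0.4146, -0.2209, 0.233]
ee_rot: [0.001, 0.499, 0.867, 0.006]
force: [0.2, 1.9, -0.6]
opening: 0.303
time_s: 2.9
tool_pos: [0.518, -0.2503, 0.1914]
ee_rot: [0.002, 0.502, 0.865, 0.005]
force: [-0.1, -0.2, 0.9]
opening: 0.299
```

```bash
python3 -m crank '[[0.002,0.012,-0.02,0.01,0.3],[0.002,0.012,-0.02,0.01,0.3],[0,0,-0.02,0,0.3],[0,0,-0.01,0,0.3],[0,0,0,0,0.3]]'; python3 - <<'E'
from h import *
c=cam("scene");b=cv2.resize(c["img"][180:330,325:525],None,fx=4,fy=4);cv2.imwrite("pics/s2.png",b[:,:,::-1])
E
```

```text
time_s: 3.4
tool_pos: [0.5229, -0.226, 0.1237]
ee_rot: [0.004, 0.493, 0.87, 0.006]
force: [-0.1, -0.1, 0.3]
opening: 0.3
```

View pics/s2.png

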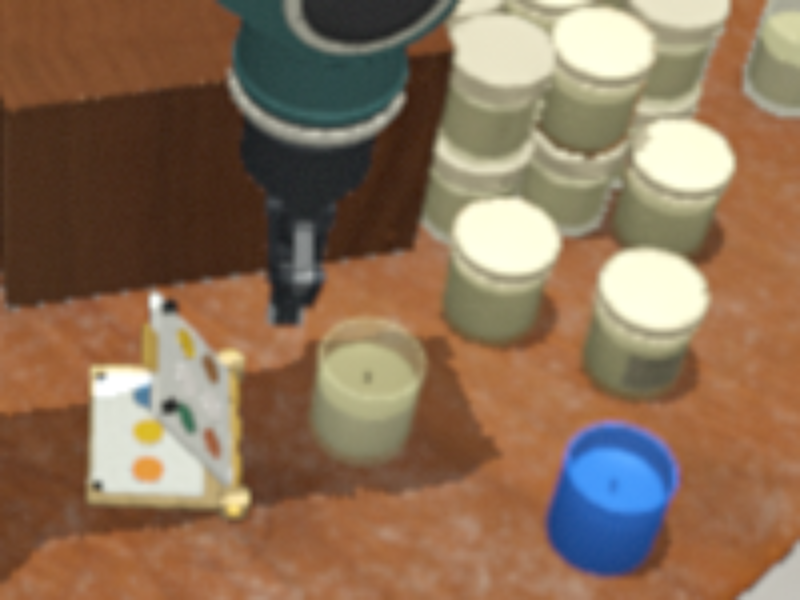

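```bash
python3 -m crank '[[0,0,-0.02,0,0.3],[0,0,-0.02,0,0.3],[0,0,-0.02,0,0.3],[0,0,-0.015,0,0.3],[0,0,-0.01,0,0.3],[0,0,0,0,0.3],[0,0,0,0,0.3]]'
```

```text
time_s: 4.15
tool_pos: [0.5272, -0.229, 0.0443]
ee_rot: [0.009, 0.494, 0.87, 0.008]
force: [-0.2, 0.3, 0.2]
opening: 0.297
```

```bash
python3 -m crank '[[-0.003,0.001,-0.01,0,0.3],[-0.002,0.001,-0.009,0,0.3],[0,0,0,0,0.3]]'
```

```text
time_s: 4.45
tool_pos: [0.5225, -0.227, 0.0253]
ee_rot: [0.01, 0.493, 0.87, 0.008]
force: [-0.4, -0.1, 0.3]
opening: 0.3
```

```bash
python3 -m crank '[[0.002,-0.0034,0,0,0.3],[0.002,-0.0034,0,0,0.3],[0.002,-0.0034,0,0,0.3],[0.002,-0.0034,0,0,0.3],[0.002,-0.0034,0,0,0.3],[0.002,-0.0034,0,0,0.3],[0.002,-0.0034,0,0,0.3],[0.002,-0.0034,0,0,0.3],[0.002,-0.0034,0,0,0.3],[0.002,-0.0034,0,0,0.3]]'
python3 - <<'E'
from h import *
c=cam("scene");b=cv2.resize(c["img"][180:330,325:525],None,fx=4,fy=4);cv2.imwrite("pics/s3.png",b[:,:,::-1])
E
```

```text
time_s: 5.45
tool_pos: [0.5442, -0.2632, 0.0255]
ee_rot: [0.01, 0.493, 0.87, 0.008]
force: [-0.4, 1.7, 0.4]
opening: 0.298
```

View pics/s3.png

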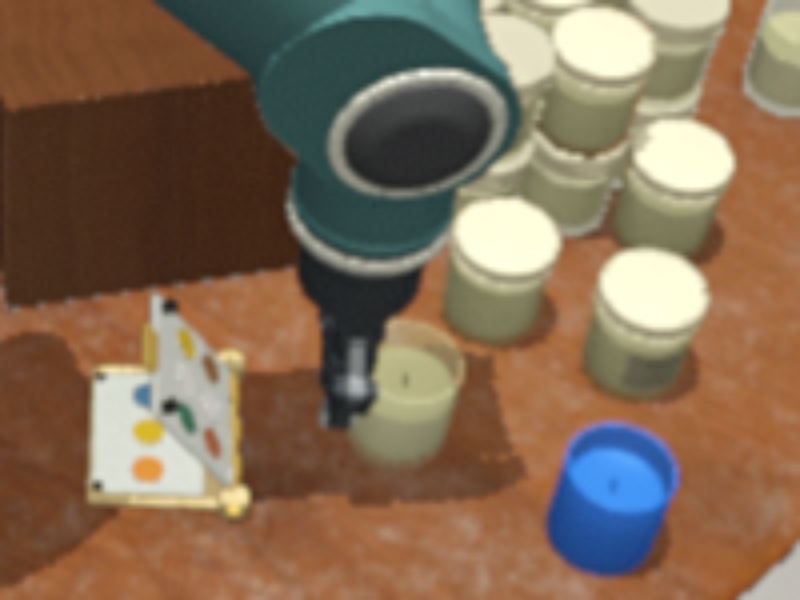

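```bash
python3 -m crank '[[0.002,-0.0034,0,0,0.3],[0.002,-0.0034,0,0,0.3],[0.002,-0.0034,0,0,0.3],[0.002,-0.0034,0,0,0.3],[0.002,-0.0034,0,0,0.3],[0.002,-0.0034,0,0,0.3],[0.002,-0.0034,0,0,0.3],[0.002,-0.0034,0,0,0.3],[0.002,-0.0034,0,0,0.3],[0.002,-0.0034,0,0,0.3]]'
python3 - <<'E'
from h import *
for n in("scene","top"):
    c=cam(n);save(c,n+"4.png")
a=cv2.imread("pics/scene4.png")[220:320,335:535];b=cv2.imread("pics/top4.png")[170:270,350:550]
cv2.imwrite("pics/c4.png",np.vstack([cv2.resize(a,(600,300)),cv2.resize(b,(600,300))]))
E
```

```text
time_s: 6.5
tool_pos: [0.566, -0.3005, 0.0254]
ee_rot: [0.01, 0.493, 0.87, 0.008]
force: [-1.6, 1.5, 0.8]
opening: 0.3
```

View pics/c4.png

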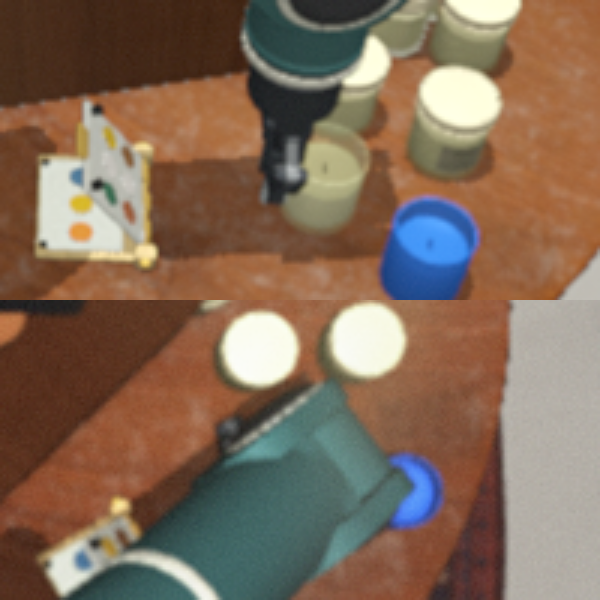

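```bash
python3 - <<'E'
from h import *
s=cam("scene");o=np.array([.4971,-.2150]);x=np.array([.8615,.5078]);y=np.array([-.5078,.8615])
for u,v in[(417,274.4),(443,276.7)]:
    p=onz(s,u,v,.053);print(p,(p[:2]-o)@x,(p[:2]-o)@y)
E
python3 -m crank '[[0.003,-0.004,0,0,0.3],[0.002,-0.004,0,0,0.3],[0,0,0,0,0.3]]'
```

```text
[ 0.55427487 -0.27847525  0.053     ] 0.01702342109322722 -0.08371732645498421
[ 0.58485469 -0.3369733   0.053     ] 0.013662622528810828 -0.14964182422111746
time_s: 6.95
tool_pos: [0.5713, -0.3089, 0.0255]
ee_rot: [0.01, 0.493, 0.87, 0.008]
force: [-0.9, 1.5, 0.2]
opening: 0.295
```

```bash
python3 -m crank '[[-0.003,0.005,0,0,0.3],[-0.004,0.006,0,0,0.3],[-0.003,0.005,0.01,0,0.3],[0,0,0.03,0,0.3],[0,0,0.04,0,0.1],[0,0,0.04,0,0],[0,0,0.03,0,0],[-0.01,0.02,0.01,0,0],[-0.02,0.03,0,0,0],[-0.02,0.03,0,0,0]]'
python3 -m crank '[[-0.02,0.03,0,0,0],[-0.02,0.03,0,0,0],[-0.01,0.02,0,0,0],[0,0,0,0,0],[0,0,0,0,0]]'
```

```text
time_s: 7.95
tool_pos: [0.5067, -0.2102, 0.196]
ee_rot: [0.012, 0.495, 0.869, 0.009]
force: [0.1, 0.8, 0.1]
opening: -0.002
time_s: 8.45
tool_pos: [0.4509, -0.1218, 0.1978]
ee_rot: [0.011, 0.493, 0.87, 0.013]
force: [0.5, -0.3, 1.5]
opening: 0.002
```

```bash
python3 -m crank '[[-0.004,-0.004,-0.02,0,0],[-0.002,-0.002,-0.03,0,0],[0,0,-0.03,0,0],[0,0,-0.02,0,0],[0,0,-0.015,0,0],[0,0,-0.01,0,0],[0,0,0,0,0],[0,0,0,0,0]]'
python3 - <<'E'
from h import *
for n in("scene","top"):
    c=cam(n);save(c,n+"5.png")
a=cv2.imread("pics/scene5.png")[200:300,335:535];b=cv2.imread("pics/top5.png")[170:270,350:550]
cv2.imwrite("pics/c5.png",np.vstack([cv2.resize(a,(600,300)),cv2.resize(b,(600,300))]))
E
```

```text
time_s: 9.25
tool_pos: [0.4467, -0.1336, 0.0705]
ee_rot: [0.014, 0.495, 0.869, 0.013]
force: [-0.6, -0.1, 0.8]
opening: 0.002
```

View pics/c5.png

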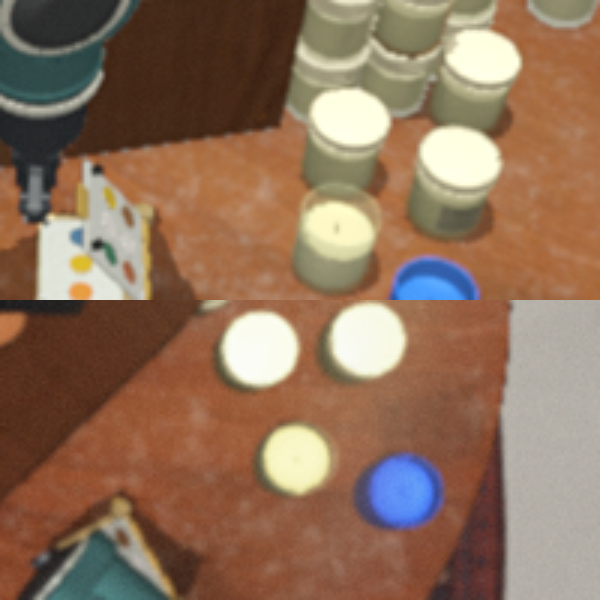

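```bash
for i in 1; do python3 -m crank '[[0.0025,-0.0043,0,0,0],[0.0025,-0.0043,0,0,0],[0.0025,-0.0043,0,0,0],[0.0025,-0.0043,0,0,0],[0.0025,-0.0043,0,0,0],[0.0025,-0.0043,0,0,0],[0.0025,-0.0043,0,0,0],[0.0025,-0.0043,0,0,0],[0.0025,-0.0043,0,0,0],[0.0025,-0.0043,0,0,0]]'; done
python3 - <<'E'
from h import *
for n in("scene","top"):
    c=cam(n);save(c,n+"6.png")
p=onz(c,448.7,223,.074)[:2]-[.4971,-.2150];print("candle",p@[.8615,.5078],p@[-.5078,.8615])
a=cv2.imread("pics/scene6.png")[200:300,335:535];cv2.imwrite("pics/c6.png",cv2.resize(a,(800,400)))
E
```

```text
time_s: 10.35
tool_pos: [0.4753, -0.1791, 0.073]
ee_rot: [0.015, 0.494, 0.869, 0.015]
force: [-11.5, 9.9, 42.4]
opening: 0.003
candle 0.013552582205065132 -0.15615501555055689
```

View pics/c6.png

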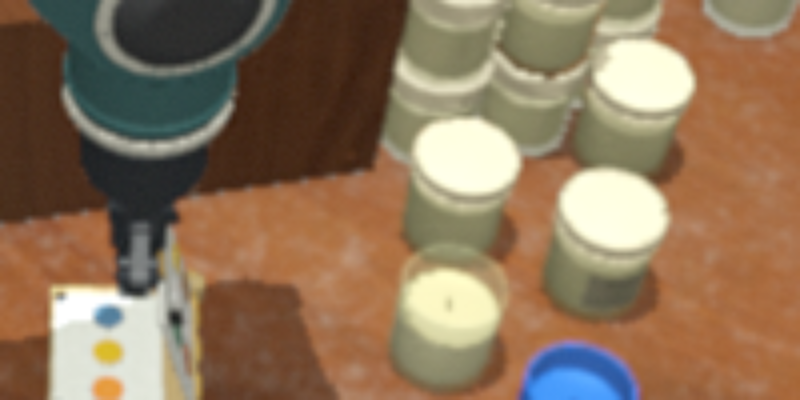

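```bash
python3 -m crank '[[-0.003,0.005,0.004,0,0],[-0.003,0.005,0.008,0,0],[0,0,0.01,0,0],[0,0,0.003,0,0],[0,0,0,0,0]]'
```

```text
time_s: 10.95
tool_pos: [0.4702, -0.1706, 0.1009]
ee_rot: [0.017, 0.495, 0.869, 0.015]
force: [-0.4, -0.4, -0.5]
opening: -0.001
```

```bash
python3 -m crank '[[0.002,-0.0034,-0.002,0,0],[0.002,-0.0034,-0.001,0,0],[0.002,-0.0034,0,0,0],[0.002,-0.0034,0,0,0],[0.002,-0.0034,0,0,0]]'; python3 -m crank '[[0.002,-0.0034,0,0,0],[0.002,-0.0034,0,0,0],[0.002,-0.0034,0,0,0]]'
```

```text
time_s: 11.45
tool_pos: [0.4808, -0.1887, 0.097]
ee_rot: [0.016, 0.494, 0.869, 0.015]
force: [-0.7, 0.7, 1.7]
opening: -0.003
time_s: 11.75
tool_pos: [0.4872, -0.2, 0.0968]
ee_rot: [0.016, 0.495, 0.869, 0.015]
force: [-0.4, 0.9, 0.8]
opening: 0.001
```

```bash
python3 -m crank '[[0.0025,-0.0042,0,0,0],[0.0025,-0.0042,-0.001,0,0],[0.0025,-0.0042,-0.001,0,0],[0.0025,-0.0042,-0.001,0,0],[0.0025,-0.0042,-0.001,0,0],[0.0025,-0.0042,-0.001,0,0],[0.002,-0.0036,-0.002,0,0],[0.002,-0.0036,-0.002,0,0]]'
```

```text
time_s: 12.55
tool_pos: [0.5082, -0.2354, 0.0871]
ee_rot: [0.016, 0.495, 0.869, 0.015]
force: [0.2, 1.0, 1.1]
opening: -0.001
```

```bash
python3 -m crank '[[0.0022,-0.0038,-0.0025,0,0],[0.0022,-0.0038,-0.0025,0,0],[0.0022,-0.0038,-0.0025,0,0],[0.0022,-0.0038,-0.0025,0,0],[0.0017,-0.0028,-0.0033,0,0],[0.0017,-0.0028,-0.0033,0,0],[0.0017,-0.0028,-0.0033,0,0]]'
```

```text
time_s: 13.25
tool_pos: [0.5233, -0.2613, 0.0653]
ee_rot: [0.016, 0.495, 0.869, 0.015]
force: [0.1, 1.5, -0.3]
opening: 0.001
```

```bash
python3 - <<'E'
from h import *
a=cam("scene")["img"][200:300,335:535,::-1];cv2.imwrite("pics/c7.png",cv2.resize(a,(800,400)))
E
```

```text
(no output)
```

View pics/c7.png

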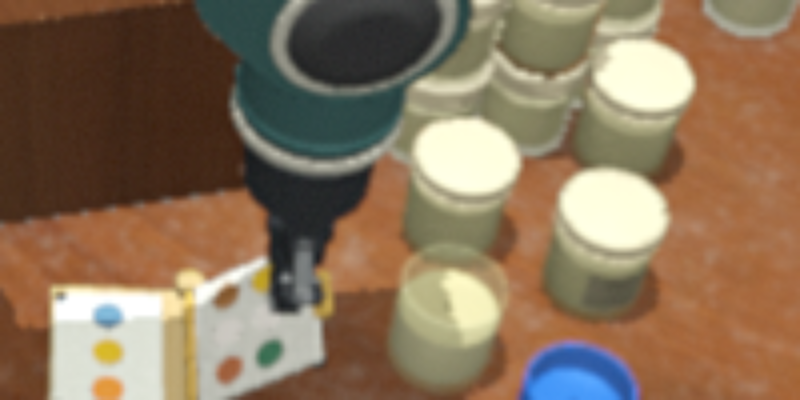

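```bash
python3 -m crank '[[0.0017,-0.0028,-0.0045,0,0],[0.0017,-0.0028,-0.0045,0,0],[0.001,-0.0015,-0.0043,0,0],[0.001,-0.0015,-0.0043,0,0],[0.001,-0.0015,-0.0043,0,0],[0.0004,-0.001,-0.0045,0,0],[0.0004,-0.001,-0.0045,0,0]]'
```

```text
time_s: 14.0
tool_pos: [0.5313, -0.2751, 0.0316]
ee_rot: [0.017, 0.495, 0.869, 0.015]
force: [0.7, -0.3, 0.3]
opening: -0.0
```

```bash
python3 -m crank '[[0,0,-0.004,0,0],[0,0,-0.004,0,0],[0,0,-0.004,0,0],[0,0,-0.003,0,0]]';python3 -m crank '[[0,0,-0.002,0,0],[0,0,-0.001,0,0]]'
```

```text
time_s: 14.4
tool_pos: [0.5312, -0.2752, 0.015]
ee_rot: [0.017, 0.495, 0.869, 0.015]
force: [0.6, -0.3, 0.5]
opening: -0.002
time_s: 14.6
tool_pos: [0.5314, -0.2754, 0.014]
ee_rot: [0.017, 0.495, 0.869, 0.016]
force: [-12.4, 8.0, 37.0]
opening: -0.003
```

```bash
python3 -m crank '[[0,0,0.005,0,0],[0,0,0.015,0,0],[0,0,0.03,0,0],[0,0,0.04,0,0],[0,0,0.04,0,0],[-0.01,0.03,0.02,0,0],[-0.03,0.03,0,0,0],[-0.04,0.03,0,0,0],[-0.04,0.03,0,0,0],[-0.03,0.03,0,0,0]]'
python3 -m crank '[[-0.02,0.04,0,0,0],[0,0.04,0,0,0],[0,0.04,0,0,0],[0,0.04,0,0,0],[0,0,0,0,0],[0,0,0,0,0]]'
python3 - <<'E'
from h import *
for n in("scene","top"):
    c=cam(n);save(c,n+"8.png")
a=cv2.imread("pics/scene8.png")[200:300,335:535];b=cv2.imread("pics/top8.png")[190:290,350:550]
cv2.imwrite("pics/c8.png",np.vstack([cv2.resize(a,(600,300)),cv2.resize(b,(600,300))]))
E
```

```text
time_s: 15.6
tool_pos: [0.3772, -0.1248, 0.173]
ee_rot: [0.018, 0.497, 0.868, 0.016]
force: [0.8, 0.8, 0.8]
opening: 0.001
time_s: 16.2
tool_pos: [0.3513, 0.0438, 0.1757]
ee_rot: [0.018, 0.495, 0.868, 0.021]
force: [0.9, -1.0, 0.4]
opening: 0.003
```

View pics/c8.png

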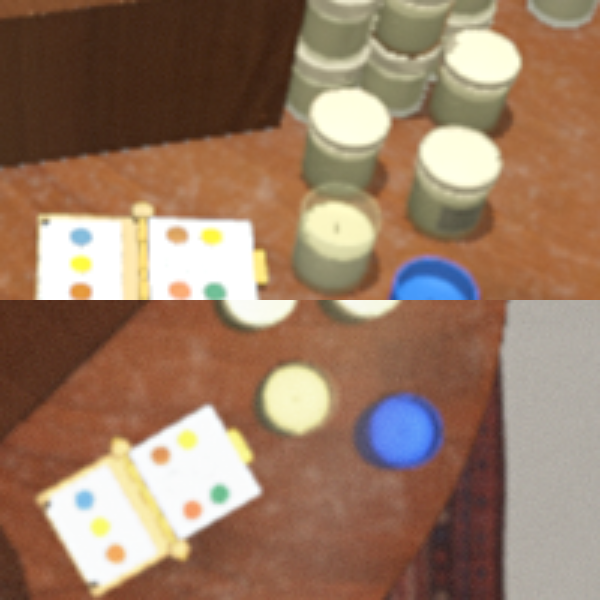

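```bash
python3 - <<'E'
from h import *
s=cam("scene");c=cam("top")
o1,d1=ray(c,429.5,238.3);o2,d2=ray(s,421.7,288.3)
r=np.linalg.lstsq(np.c_[d1,-d2],o2-o1,rcond=None)[0];p=(o1+r[0]*d1+o2+r[1]*d2)/2
q=p[:2]-[.4971,-.2150];print("tab",p,q@[.8615,.5078],q@[-.5078,.8615])
bot.close_job()
E
```

```text
tab [ 0.54766432 -0.30019421  0.01736326] 0.0002995387548682312 -0.09907137604649587
the job is handed in; nothing more can be done
```

The candle is clear of the landing and the leaf lies flat on the other side of its spine. I handed the job in at about 16 s.

- **Candle:** I pushed it low down and upright, about 75 mm away from the spine. It was not gripped or lifted. Its near edge now stands roughly 17–20 mm beyond the far edge of the landing, and it did not touch the jars or the blue look-alike.
- **Leaf:** I turned it over with the shut fingertips and followed it down to its stop. The last pictures show it flat. I measured the tab at z about 17 mm (12 to 14.5 mm expected) and 99 mm from the spine, which matches a flat leaf within measuring error.
- **Other goods:** The jars and blue candle look unmoved in the last picture. I did not check the tin, card trays or red board there, though the arm stayed well above them.

**Not gentle in two places:**
- **First push on the leaf:** The tab caught on the gripper a few centimetres above the fingertips. The wrist force rose to about 45 N (42 N of it upward) before I backed off and pushed again from higher, at about 1–2 N. If the tab was on the gripper's body rather than a finger, that may have passed the 40 N limit.
- **Final press:** Pressing the leaf onto its stop peaked at about 40 N through the fingertips.

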